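# Flip the cup board onto the drip tray to drain

### The job

The rinsed square wooden cup board stands on the counter, its round cup recess facing up, in front of the low steel drip tray; turn it over onto the tray to drain. Without gripping or lifting it, push it with the fingertips against the tray's front edge until it tips up and flips over that edge, then push it on until it lies wholly on the tray, flat, with its recess facing down. Leave the cups and the other things where they are.

Things in the scene. Friction and masses are not known exactly. Their poses are not given: they have to be found in the camera images.
- board: the square bare-wood cup board (grippy, not slick), 15 mm thick, about 0.10 kg: a plate 96 x 96 x 6 mm with a round shallow 64 mm cup recess, on a foot block 76 x 76 x 9 mm, so the plate's edges overhang the foot by 10 mm all round. Origin at its centre, mid-thickness; x, y parallel to its sides; z points out of the recess face. It starts on its foot, recess up (z up, origin 7.5 mm above the counter); turned over, z points down
- tray: the fixed stainless steel drip tray: a solid slab 200 mm deep, 440 mm wide, 18 mm high, flat slotted top, upright front wall, no rim. Origin at the middle of the front wall's foot, at counter height; x points level from the front wall onto the tray (away from the robot), y left along the wall, z up. Its top spans x 0 to 200 mm, y -220 to 220 mm; cups stand left and right, beyond 110 mm from y = 0
- cup_a: a white espresso cup, 72 mm across, 60 mm tall, standing on the left part of the tray; origin at its underside centre; not to be disturbed
- cup_b: a white espresso cup, 72 mm across, 60 mm tall, standing on the right part of the tray; origin at its underside centre; not to be disturbed
- tamper: a coffee tamper, 58 mm steel foot, 84 mm tall, standing on the counter left of the board; origin at its underside centre; not to be disturbed
- leveller: a puck leveller, a steel and black disc 64 mm across and 32 mm tall, lying on the counter right of the board; origin at its underside centre; not to be disturbed
- pitcher: a steel milk pitcher with a handle, 84 mm across, 100 mm tall, on the counter far to the left; origin at its underside centre; not to be disturbed
- jar: a closed amber glass jar, 84 mm across, 130 mm tall, on the counter far to the right; origin at its underside centre; not to be disturbed
- spoon: a steel spoon 160 mm long, lying on the counter left of the tamper; origin at its underside mid-length; not to be disturbed
Mind the look-alikes: they are no part of the job. Of the things like the board, leave any that is blue or white; of the rest the larger one is meant.

How it is judged:
By the outcome, as a careful person would: the job done as asked, in the order asked, and still so for the second after the job is handed in, with the robot touching nothing.
It also fails if it takes over 70 s, if anything falls off the work surface, if the arm or the gripper's body presses on something with over 40 N, if the wrist force passes 120 N, or if a joint passes its speed limit or range.

### The arm

A 7-joint arm with a two-finger parallel gripper is mounted at the origin on the work surface. World frame = base frame: x ahead of the robot, y to its left, z up, the work surface at z = 0. Lengths are in mm, angles in rad, forces in N, time in s.
With the tool pointing down it reaches from about 400 to 850 mm from the base axis. Payload 4.4 kg.
Tool frame: the origin (TCP) lies at the very end of the fingers, on their centre line; the grasp point (between the pads) lies ctrl.grasp_offset behind it (ctrl.grasp_offset is the distance from the TCP to the grasp point, in mm); y points along the fingers, x is the direction in which the jaws open and shut, and the axes are right-handed (so a half turn about y gives the same grasp; the last joint's range is limited). The gripper opens to 94 mm and grips with 3 to 60 N. Pads are 16 mm wide; open, the fingers measure 119 mm over their backs; the gripper's body (75 mm by 177 mm) begins 78 mm behind the grasp point.
Start: joints at [1.056, 0.628, 0.038, 1.517, -0.027, 0.996, -0.02], TCP at [282.054, -585.631, 205.478] pointing down, gripper open.
Joint ranges: [-3.06, 3.06], [-0.37, 2.12], [-1.25, 1.32], [0.18, 2.47], [-1.1, 4.24], [0.23, 1.98], [-2.94, 2.94]. Speed limits (rad/s): [2.57, 2.57, 3.14, 3.14, 3.14, 3.14, 3.14].

### API

Orientations are given as a 3x3 rotation matrix whose columns are the frame's x, y, z axes.
In Python, from workcell import status, cams, ctrl gives the robot as it stands.
- The arm moves only by the tool send_rows, never from a script. Its argument "steps" is a list that holds one entry, the list of rows, each a list of 5 numbers: the opening, from 0 (shut) to 1 (fully open), then the shift along the tool's x, y, z scaled (see below), then the turn about the tool's y scaled (see below). In form: [[[claw, dx, dy, dz, spin], ...]]. A call has 1 to 10 rows; each row shifts and turns the commanded pose from where the row before left it, along the tool's axes as they then stand; what a row does not reach is not made up. The controller multiplies each number of a shift by 0.3 m and each number of a turn by pi rad. A row lasts 1/8 s, in which the tool goes at most 62.5 mm and 10.7 degrees, less where a joint would pass 70% of its speed; a pose out of reach is approached as far as the arm can. A call with a number of a shift or a turn outside -1 to 1 is refused whole. A call with a gripper value outside its range is refused whole. The fingers move at their own pace and stop on an object; "squeeze" is the grip in N (left out, the last holds). Time passes only in rows, so rows that do not move let the fingers close. It gives the time, the measured TCP pose, the force and the opening at its end, in the units of the state.
- status.get_obs(): the state, without advancing time (a new reading comes with each control period).
- cams.get_image(name): name is "scene" or "top" or "wrist"; returns a dict with "image" (384x512x3 uint8, red, green, blue), "fx", "fy", "cx", "cy" (pixels), "dist" ([k1, k2, p1, p2, k3] as OpenCV has them; the pictures are not rectified), "origin" and "rotation" of the camera in the world. Camera axes: x right, y down, z forward; pixel columns grow to the right and rows downward; lengths in mm; the calibration is good to about 2 mm. A picture is of the moment at which its call begins. There is no depth.
- ctrl.finish_job(): hands the job in, once; it reports no verdict.
The state is a dict: "clock": time; "joint_pos": joint angles; "joint_vel": joint speeds; "joint_efforts": joint torques, N m; "eef_pos": TCP position; "eef_rot": TCP orientation; "wrist_force": force on the tool from outside, world axes, zero at the start; "wrist_torque": the same for the moment, N m; "width": finger opening in mm.
Only numpy, scipy, OpenCV 4.12 (cv2) and the standard library are available. Lean on these libraries where they do the work, as an engineer would, in place of code of your own. Each camera call takes 0.05 s, during which the arm holds its last target. There are 200 camera calls.

## Working session

There is one attempt and no reset: what is moved stays moved. The work goes in short steps, Python scripts to look and compute and a tool call to move; the robot and the scene stay as the last step left them, time stands still between calls to the robot, and variables do not carry over. Pictures are saved under pics/ and viewed, about 8 in all and at most 12, crops included, and the job is handed in when it is done.

Besides the shell and the picture viewer there is one more tool, called after ">>>" in YAML: its name, and indented under it one key for each argument. send_rows: Moves the arm, as the interface text tells. Shifts and turns lie within -1 to 1; 1 stands for 0.3 m of shift or pi rad of turn. Its arguments: {"type":"object","properties":{"steps":{"type":"array","items":{"type":"array","items":{"type":"array","items":{"type":"number","minimum":-1,"maximum":1}}}},"squeeze":{"type":"number"}},"required":["steps"]}

```bash
mkdir -p pics
cat > h.py <<'E'
import numpy as np, cv2
from workcell import status, cams, ctrl
def shot(n,f):
    d=cams.get_image(n); cv2.imwrite('pics/'+f,cv2.cvtColor(d['image'],cv2.COLOR_RGB2BGR)); return d
def K(d): return np.array([[d['fx'],0,d['cx']],[0,d['fy'],d['cy']],[0,0,1.]])
def ray(d,px,z):
    p=cv2.undistortPoints(np.array(px,float).reshape(-1,1,2),K(d),np.array(d['dist'],float)).reshape(-1,2)
    r=np.c_[p,np.ones(len(p))]@np.array(d['rotation']).T; o=np.array(d['origin'],float)
    return o+r*((z-o[2])/r[:,2:3])
def proj(d,P):
    R=np.array(d['rotation']).T; t=-R@np.array(d['origin'],float)
    return cv2.projectPoints(np.array(P,float).reshape(-1,1,3),cv2.Rodrigues(R)[0],t,K(d),np.array(d['dist'],float))[0].reshape(-1,2)
E
python3 - <<'E'
from h import *
import pickle
a=shot('top','top0.png'); b=shot('scene','scene0.png')
pickle.dump((a,b),open('v0.pkl','wb'))
o=status.get_obs(); print(o)
print(ctrl.grasp_offset,a['origin'],a['rotation'],b['origin'])
E
```

```text
{'clock': 0.1, 'joint_pos': array([ 1.05623417,  0.62924707,  0.03845532,  1.51824809, -0.02701995,
        0.99632512, -0.019996  ]), 'joint_vel': array([-1.13052243e-03, -1.44511816e-03,  4.72992242e-05, -2.40756226e-03,
        1.89812146e-03,  1.11764432e-03, -7.18978374e-04]), 'joint_efforts': array([ 2.62740556e-03, -5.50790370e+01,  1.14757273e+00, -1.87119466e+01,
       -5.20320993e-02,  1.91215100e-02,  4.56034263e-05]), 'eef_pos': array([ 281.7693522 , -585.08493247,  204.65690696]), 'eef_rot': array([[ 4.33836488e-01, -7.47202318e-04,  9.00991311e-01],
       [-9.00989999e-01,  1.53765735e-03,  4.33837132e-01],
       [-1.70958002e-03, -9.99998539e-01, -6.12995255e-06]]), 'wrist_force': array([ 0.26666911,  0.43000253, -0.33001348]), 'wrist_torque': array([0.05807155, 0.05093121, 0.00436239]), 'width': 93.66247922260108}
18.8 [ 326.41044718    7.86823822 1580.48729919] [[ 0.02414354 -0.99173866  0.12598219]
 [-0.99967808 -0.02296727  0.01078117]
 [-0.00779863 -0.12620193 -0.99197392]] [1604.82777455  137.76112601 1087.61933832]
```

View pics/top0.png

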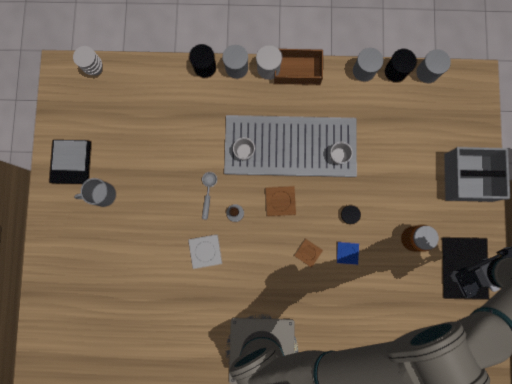

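View pics/scene0.png

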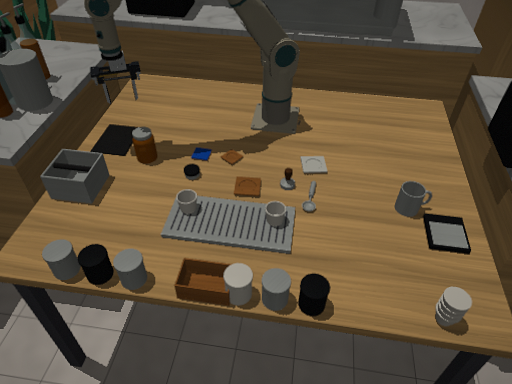

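Candidates in the top view are brown (280,201), smaller brown diamond (308,252), blue (347,253) and white (205,252). The larger bare-wood one in front of the tray, (280,201), is the one meant. I'll confirm it in a crop and measure.

Run:
```python
from h import *
import pickle
a,b=pickle.load(open('v0.pkl','rb'))
im=cv2.cvtColor(a['image'],cv2.COLOR_RGB2BGR)
cv2.imwrite('pics/crop0.png',cv2.resize(im[105:270,190:370],None,fx=4,fy=3.6,interpolation=cv2.INTER_CUBIC))
hsv=cv2.cvtColor(im,cv2.COLOR_BGR2HSV)
for p in [(201,270),(201,280),(201,255),(252,308),(230,280),(120,240),(148,290)]: print(p,hsv[p])
def rects(mask,z,amin,box):
    m=np.zeros_like(mask);x0,y0,x1,y1=box;m[y0:y1,x0:x1]=mask[y0:y1,x0:x1]
    m=cv2.morphologyEx(m,cv2.MORPH_CLOSE,np.ones((9,9)) if amin>2000 else np.ones((3,3)))
    for c in cv2.findContours(m,0,cv2.CHAIN_APPROX_NONE)[0]:
        if cv2.contourArea(c)<amin: continue
        W=ray(a,c.reshape(-1,2),z)[:,:2].astype(np.float32)
        r=cv2.minAreaRect(W); print(np.round(cv2.minAreaRect(c)[0]),'rect',np.round(r[0],1),np.round(r[1],1),round(r[2],1)); print(np.round(cv2.boxPoints(r),1).tolist())
h,s,v=cv2.split(hsv)
print('board');rects((((h<13)&(s>110)&(v>60))*255).astype(np.uint8),15,150,(240,170,340,275))
print('tray');rects(((s<60)*255).astype(np.uint8),18,3000,(215,105,365,183))
for n,px in dict(tamper=(234,213),lev=(351,215),spoon=(207,195),cupa=(244,150),cupb=(340,154)).items(): print(n,np.round(ray(a,[px],30)[0],0))
```

```text
(201, 270) [ 13 150 114]
(201, 280) [ 13 151 110]
(201, 255) [ 16  97 144]
(252, 308) [ 13 148 112]
(230, 280) [ 16  96 135]
(120, 240) [128   8 127]
(148, 290) [120  15  87]
board
tray
[290. 146.] rect [671.2 -77.5] [203.6 440.7] 0.1
[[568.9000244140625, 142.60000610351562], [569.9000244140625, -298.20001220703125], [773.5, -297.70001220703125], [772.5, 143.10000610351562]]
tamper [439. 103.  30.]
lev [ 441. -278.   30.]
spoon [496. 194.  30.]
cupa [649.  77.  30.]
cupb [ 643. -242.   30.]
```

View pics/crop0.png

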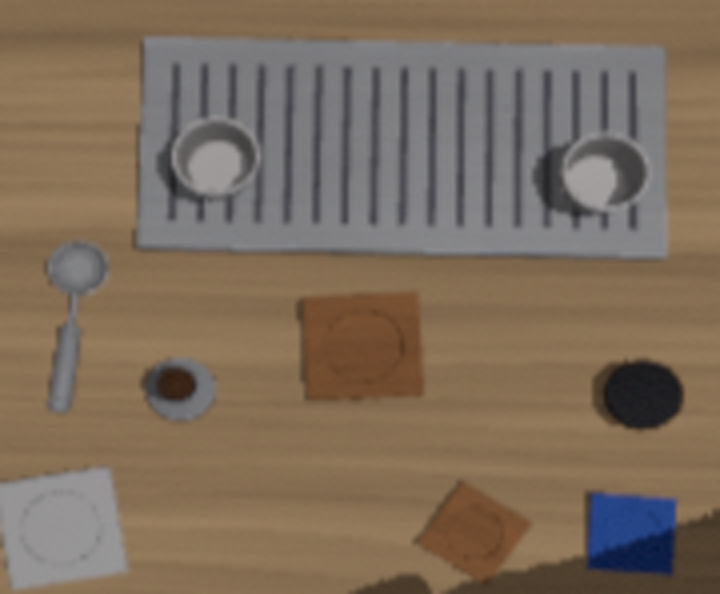

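The crop shows the larger brown board with its round recess, standing clear in front of the tray. That confirms it. My hue mask was too tight, so I'm measuring again.

Run:
```python
from h import *
import pickle
a,b=pickle.load(open('v0.pkl','rb'))
hsv=cv2.cvtColor(cv2.cvtColor(a['image'],cv2.COLOR_RGB2BGR),cv2.COLOR_BGR2HSV)
m=cv2.inRange(hsv,(0,125,50),(15,255,255));m[:170]=0;m[275:]=0;m[:,:250]=0;m[:,330:]=0
m=cv2.morphologyEx(m,cv2.MORPH_CLOSE,np.ones((3,3)))
for c in cv2.findContours(m,0,cv2.CHAIN_APPROX_NONE)[0]:
    if cv2.contourArea(c)<150: continue
    r=cv2.minAreaRect(ray(a,c.reshape(-1,2),13)[:,:2].astype(np.float32)); print(cv2.minAreaRect(c)[0],np.round(r[0],1),np.round(r[1],1),round(r[2],1));print(np.round(cv2.boxPoints(r),1).tolist())
```

```text
(308.19232177734375, 252.96151733398438) [ 315.6 -141.7] [69.  67.8] 57.6
[[268.3999938964844, -152.60000610351562], [325.70001220703125, -189.0], [362.70001220703125, -130.8000030517578], [305.3999938964844, -94.4000015258789]]
(280.1017150878906, 200.72930908203125) [484.6 -47. ] [94.9 97. ] 4.4
[[433.6000061035156, -2.200000047683716], [441.0, -99.0], [535.5999755859375, -91.80000305175781], [528.2000122070312, 5.0]]
```

>>> send_rows:
  steps:
    - [[0.5,0,0,0,0.05],[0.5,0,0,0,0.05],[0.5,0,0,0,0.043],[0.5,-0.19,0,0.08,0],[0.5,-0.19,0,0.08,0],[0.5,-0.19,0,0.08,0],[0.5,-0.19,0,0.08,0],[0.5,-0.19,0,0.06,0],[0.5,-0.19,0,0,0],[0,-0.19,0,0,0]]
  squeeze: 20

```text
clock: 1.35
eef_pos: [396.1, -184.6, 205.3]
eef_rot: [[-0.0, -0.0, 1.0], [-1.0, 0.0, -0.0], [-0.0, -1.0, -0.0]]
wrist_force: [0.8, 0.1, 0.2]
width: 40.3
```

>>> send_rows:
  steps:
    - [[0.5,-0.155,0,0,0],[0.5,-0.155,0,0,0],[0.5,-0.15,0,0,0],[0.5,0,0.18,0,0],[0.5,0,0.18,0,0],[0.5,0,0.18,0,0],[0.5,0,0.06,0,0],[0.5,0,0.05,0,0],[0.5,0,0.01,0,0],[0.5,0,0,0,0]]

```text
clock: 2.6
eef_pos: [396.1, -41.5, 29.5]
eef_rot: [[0.0, -0.006, 1.0], [-1.0, 0.018, 0.001], [-0.018, -1.0, -0.006]]
wrist_force: [0.6, 0.4, 0.9]
width: 46.8
```

Run:
```python
from h import *
o=status.get_obs();print(o['eef_pos'],o['wrist_force'],o['width'])
d=shot('wrist','w1.png')
```

```text
[396.12573667 -41.47253553  29.50986247] [0.61952249 0.3545793  0.90375416] 46.788076999835866
```

View pics/w1.png

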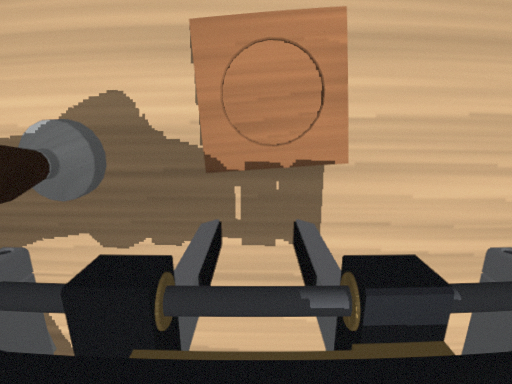

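Wrist view: fingertips around (220,225) and (300,225), and the board's near edge around y=165 ahead of them. The arm is at its near-reach limit, so I'll go forward a little, then down.

>>> send_rows:
  steps:
    - [[0.5,0.02,0,0.04,0],[0.5,0,0,0.035,0],[0.5,0,0.03,0,0],[0.5,0,0.03,0,0],[0.5,0,0.015,0,0],[0.5,0,0,0,0]]

```text
clock: 3.4
eef_pos: [418.1, -47.0, 6.6]
eef_rot: [[0.0, -0.006, 1.0], [-1.0, 0.019, 0.0], [-0.019, -1.0, -0.006]]
wrist_force: [-1.1, -0.5, -0.2]
width: 47.2
```

>>> send_rows:
  steps:
    - [[0.5,0,0.008,0,0],[0.5,0,0,0.03,0],[0.5,0,0,0.03,0],[0.5,0,0,0.03,0],[0.5,0,0,0.03,0],[0.5,0,0,0.02,0],[0.5,0,0,0,0]]

```text
clock: 4.28
eef_pos: [461.8, -47.2, 4.6]
eef_rot: [[0.001, -0.003, 1.0], [-1.0, 0.018, 0.001], [-0.018, -1.0, -0.003]]
wrist_force: [0.7, -0.4, 0.7]
width: 47.1
```

Run:
```python
from h import *
d=shot('wrist','w2.png')
```

```text
(no output)
```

View pics/w2.png

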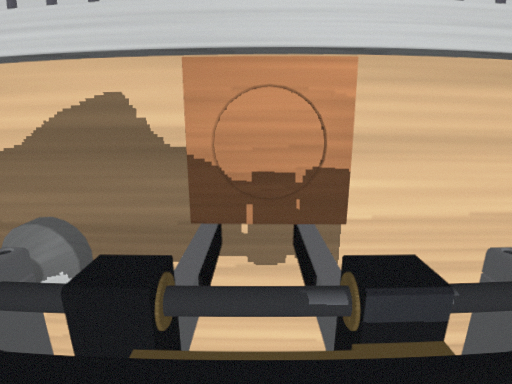

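The board is now square to the tray and its front edge (y≈57) is just short of the wall (y≈52). I'll ease it into contact.

>>> send_rows:
  steps:
    - [[0.5,0,0,0.01,0],[0.5,0,0,0.007,0],[0.5,0,0,0,0]]

```text
clock: 4.7
eef_pos: [465.8, -47.0, 4.6]
eef_rot: [[0.0, -0.005, 1.0], [-1.0, 0.019, 0.0], [-0.019, -1.0, -0.005]]
wrist_force: [-0.3, 0.8, 0.9]
width: 47.1
```

>>> send_rows:
  steps:
    - [[0.5,0,0,0.01,0],[0.5,0,0,0,0]]

```text
clock: 4.95
eef_pos: [466.1, -47.0, 4.4]
eef_rot: [[-0.0, -0.009, 1.0], [-1.0, 0.02, 0.0], [-0.02, -1.0, -0.009]]
wrist_force: [-5.7, -1.7, 4.7]
width: 47.2
```

>>> send_rows:
  steps:
    - [[0.5,0,0,0.012,0],[0.5,0,-0.01,0.002,0],[0.5,0,-0.015,0.002,0],[0.5,0,-0.015,0.002,0],[0.5,0,-0.015,0.002,0],[0.5,0,0,0,0]]

```text
clock: 5.7
eef_pos: [467.1, -46.9, 19.9]
eef_rot: [[-0.001, -0.017, 1.0], [-1.0, 0.021, -0.0], [-0.021, -1.0, -0.018]]
wrist_force: [-13.3, -1.7, 0.9]
width: 46.8
```

Run:
```python
from h import *
o=status.get_obs();print(o['eef_pos'],o['wrist_force'])
d=shot('wrist','w3.png')
```

```text
[467.05102969 -46.92172113  19.91676761] [-13.32882948  -1.74900426   0.92587762]
```

View pics/w3.png

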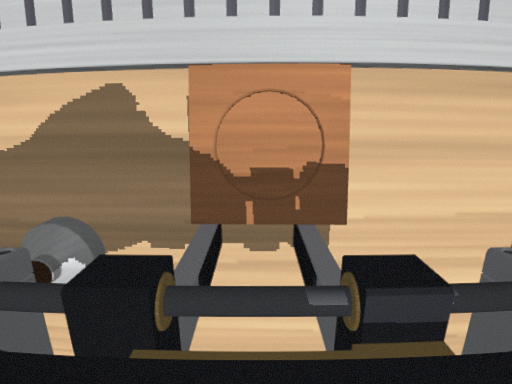

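Force holds at 13 N with the tip at z=20 (above the 15 mm rest height), so the near edge is riding up. I'll continue along the arc.

>>> send_rows:
  steps:
    - [[0.5,0,-0.015,0.003,0],[0.5,0,-0.015,0.004,0],[0.5,0,-0.015,0.005,0],[0.5,0,-0.015,0.006,0],[0.5,0,0,0,0]]

```text
clock: 6.38
eef_pos: [471.1, -46.9, 37.8]
eef_rot: [[-0.001, -0.02, 1.0], [-1.0, 0.022, -0.0], [-0.022, -1.0, -0.02]]
wrist_force: [-16.0, -2.1, 3.8]
width: 47.4
```

Run:
```python
from h import *
o=status.get_obs();print(o['eef_pos'],o['wrist_force'])
d=cams.get_image('scene');w=cams.get_image('wrist')
im=cv2.cvtColor(d['image'],cv2.COLOR_RGB2BGR)[140:260,150:350]
cv2.imwrite('pics/s4.png',np.hstack([cv2.resize(im,(500,300),interpolation=cv2.INTER_CUBIC),cv2.cvtColor(w['image'],cv2.COLOR_RGB2BGR)[:300,100:400]]))
```

```text
[471.05323405 -46.90099782  37.77594191] [-16.01044255  -2.09883152   3.81590203]
```

View pics/s4.png

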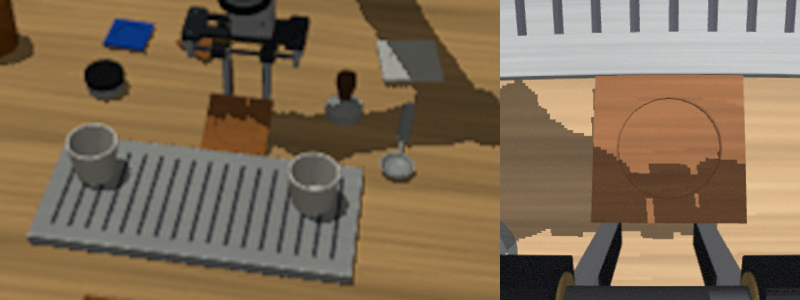

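Scene view: the board (crop ≈(238,120)) is tilted about 20° with its front edge against the tray, and the wrist view shows it square. I'll continue the arc to about 60°.

>>> send_rows:
  steps:
    - [[0.5,0,-0.016,0.008,0],[0.5,0,-0.016,0.01,0],[0.5,0,-0.016,0.011,0],[0.5,0,-0.016,0.012,0],[0.5,0,-0.016,0.014,0],[0.5,0,0,0,0]]

```text
clock: 7.22
eef_pos: [488.3, -47.5, 62.3]
eef_rot: [[-0.001, -0.019, 1.0], [-1.0, 0.023, -0.0], [-0.023, -1.0, -0.019]]
wrist_force: [-16.7, -0.6, 13.8]
width: 46.6
```

>>> send_rows:
  steps:
    - [[0.5,0,-0.015,0.016,0],[0.5,0,-0.012,0.018,0],[0.5,0,-0.01,0.018,0],[0.5,0,0,0,0]]

```text
clock: 7.72
eef_pos: [513.8, -48.4, 74.3]
eef_rot: [[0.001, -0.003, 1.0], [-1.0, 0.018, 0.001], [-0.018, -1.0, -0.003]]
wrist_force: [-1.0, -0.1, 1.4]
width: 47.2
```

Run:
```python
from h import *
o=status.get_obs();print(o['eef_pos'],o['wrist_force'])
d=cams.get_image('scene');w=cams.get_image('wrist')
im=cv2.cvtColor(d['image'],cv2.COLOR_RGB2BGR)[140:260,150:350]
cv2.imwrite('pics/s5.png',np.hstack([cv2.resize(im,(500,300),interpolation=cv2.INTER_CUBIC),cv2.cvtColor(w['image'],cv2.COLOR_RGB2BGR)[:300,100:400]]))
```

```text
[513.76911164 -48.44265425  74.26403155] [-0.96731157 -0.10712616  1.36744415]
```

View pics/s5.png

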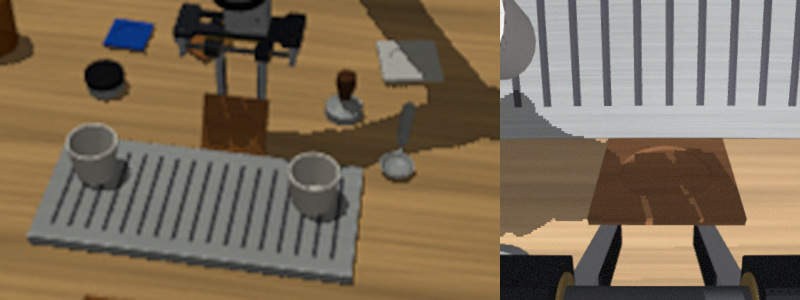

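It's at about 60°, square and still supported. Now I push the top forward at this height, past vertical.

>>> send_rows:
  steps:
    - [[0.5,0,-0.005,0.025,0],[0.5,0,-0.003,0.025,0],[0.5,0,0,0.025,0],[0.5,0,0,0.025,0],[0.5,0,0,0,0]]

```text
clock: 8.45
eef_pos: [542.8, -48.7, 83.0]
eef_rot: [[-0.001, -0.002, 1.0], [-1.0, 0.024, -0.001], [-0.024, -1.0, -0.002]]
wrist_force: [-14.8, 5.7, 65.9]
width: 47.0
```

>>> send_rows:
  steps:
    - [[0.5,0,0,0.025,0],[0.5,0,0,0.025,0],[0.5,0,0,0.025,0],[0.5,0,0,0,0]]

```text
clock: 8.95
eef_pos: [577.4, -49.2, 83.4]
eef_rot: [[0.001, 0.019, 1.0], [-1.0, 0.017, 0.001], [-0.017, -1.0, 0.019]]
wrist_force: [5.7, 3.7, 35.7]
width: 47.0
```

Run:
```python
from h import *
o=status.get_obs();print(o['eef_pos'],o['wrist_force'])
d=cams.get_image('scene');w=cams.get_image('wrist')
im=cv2.cvtColor(d['image'],cv2.COLOR_RGB2BGR)[140:260,150:350]
cv2.imwrite('pics/s6.png',np.hstack([cv2.resize(im,(500,300),interpolation=cv2.INTER_CUBIC),cv2.cvtColor(w['image'],cv2.COLOR_RGB2BGR)[:300,100:400]]))
```

```text
[577.38112866 -49.21491346  83.40130749] [ 5.65620365  3.6958681  35.69540359]
```

View pics/s6.png

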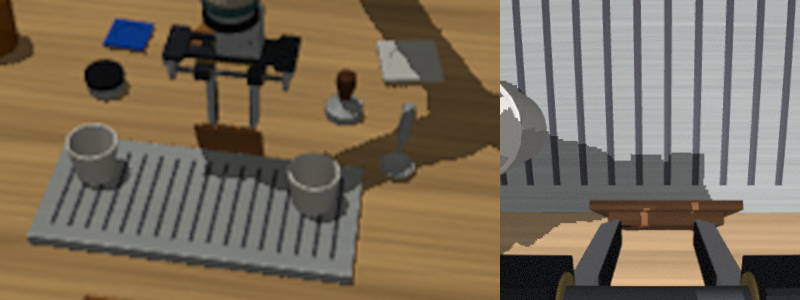

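The board is just past vertical and leaning onto the tray, with the fingertips sitting in its foot/plate notch and pressing down (36 N). I'll ease up while pushing forward.

>>> send_rows:
  steps:
    - [[0.5,0,-0.015,0.005,0],[0.5,0,-0.01,0.012,0],[0.5,0,0,0,0]]

```text
clock: 9.43
eef_pos: [573.9, -49.0, 85.3]
eef_rot: [[0.001, 0.002, 1.0], [-1.0, 0.017, 0.001], [-0.017, -1.0, 0.002]]
wrist_force: [2.0, 0.4, 10.6]
width: 47.2
```

>>> send_rows:
  steps:
    - [[0.5,0,0,0.025,0],[0.5,0,0,0.025,0],[0.5,0,0,0,0]]

```text
clock: 9.8
eef_pos: [585.3, -48.2, 82.8]
eef_rot: [[0.001, -0.006, 1.0], [-1.0, 0.019, 0.001], [-0.019, -1.0, -0.006]]
wrist_force: [-0.3, -0.9, 0.4]
width: 46.9
```

Run:
```python
from h import *
o=status.get_obs();print(o['eef_pos'],o['wrist_force'])
d=cams.get_image('scene');w=cams.get_image('wrist')
im=cv2.cvtColor(d['image'],cv2.COLOR_RGB2BGR)[140:260,150:350]
cv2.imwrite('pics/s7.png',np.hstack([cv2.resize(im,(500,300),interpolation=cv2.INTER_CUBIC),cv2.cvtColor(w['image'],cv2.COLOR_RGB2BGR)[:300,100:400]]))
```

```text
[585.34536941 -48.22239347  82.80811243] [-0.29778961 -0.85621354  0.43093   ]
```

View pics/s7.png

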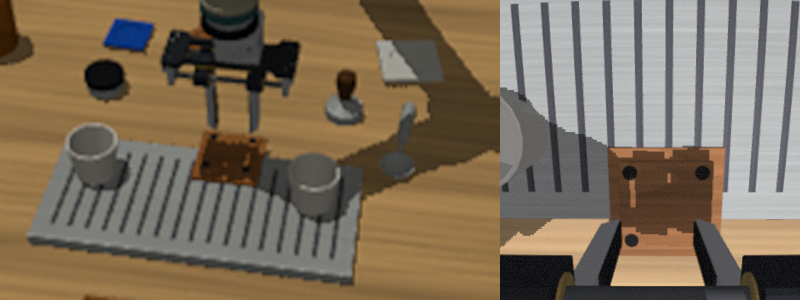

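The board has flipped onto the tray, foot and dots up, still overhanging the front. Now back off, lower the tips to foot height (z≈28), and push it on.

>>> send_rows:
  steps:
    - [[0.5,0,0,-0.11,0],[0.5,0,0,-0.13,0],[0.5,0,0.06,0,0],[0.5,0,0.06,0,0],[0.5,0,0.06,0,0],[0.5,0,0,0,0]]

```text
clock: 10.65
eef_pos: [511.6, -47.3, 28.9]
eef_rot: [[-0.0, -0.008, 1.0], [-1.0, 0.019, 0.0], [-0.019, -1.0, -0.008]]
wrist_force: [-0.1, 0.0, 1.1]
width: 46.8
```

```bash
cat > meas.py <<'E'
from h import *
o=status.get_obs();print(o['eef_pos'],o['wrist_force'])
for n in ('top','scene'):
    d=cams.get_image(n);hsv=cv2.cvtColor(cv2.cvtColor(d['image'],cv2.COLOR_RGB2BGR),cv2.COLOR_BGR2HSV)
    m=cv2.inRange(hsv,(0,110,30),(18,255,255))
    pr=proj(d,[[620,-47,24]])[0].astype(int);b=np.zeros_like(m);b[pr[1]-28:pr[1]+28,pr[0]-32:pr[0]+32]=1
    if n=='top': b[int(proj(d,[[535,-47,0]])[0][1]):]=0
    m=cv2.morphologyEx(m*b,cv2.MORPH_CLOSE,np.ones((5,5)))
    c=max(cv2.findContours(m,0,cv2.CHAIN_APPROX_NONE)[0],key=cv2.contourArea)
    r=cv2.minAreaRect(ray(d,c.reshape(-1,2),24)[:,:2].astype(np.float32));print(n,np.round(r[0],1),np.round(r[1],1),round(r[2],1));print(np.round(cv2.boxPoints(r),0).tolist())
E
python3 meas.py
```

```text
[511.63788289 -47.31824155  28.87215289] [-0.11537638  0.00462118  1.0793567 ]
top [622.1 -18.8] [20.3 23.3] 1.3
[[612.0, -7.0], [612.0, -31.0], [632.0, -30.0], [632.0, -7.0]]
scene [559.5 -60.5] [171.7 241.4] 9.6
[[455.0, 44.0], [495.0, -194.0], [664.0, -165.0], [624.0, 73.0]]
```

>>> send_rows:
  steps:
    - [[0.5,0,0,0.04,0],[0.5,0,0,0.03,0],[0.5,0,0,0.03,0],[0.5,0,0,0.03,0],[0.5,0,0,0.03,0],[0.5,0,0,0.03,0],[0.5,0,0,0.03,0],[0.5,0,0,0.02,0],[0.5,0,0,0.02,0],[0.5,0,0,0,0]]

```text
clock: 12.0
eef_pos: [592.1, -47.6, 29.5]
eef_rot: [[0.001, -0.003, 1.0], [-1.0, 0.018, 0.001], [-0.018, -1.0, -0.003]]
wrist_force: [-0.3, -0.7, -0.3]
width: 46.4
```

Run:
```python
from h import *
o=status.get_obs();print(o['eef_pos'],o['wrist_force'])
d=cams.get_image('scene');w=cams.get_image('wrist')
im=cv2.cvtColor(d['image'],cv2.COLOR_RGB2BGR)[140:260,150:350]
cv2.imwrite('pics/s8.png',np.hstack([cv2.resize(im,(500,300),interpolation=cv2.INTER_CUBIC),cv2.cvtColor(w['image'],cv2.COLOR_RGB2BGR)[:300,100:400]]))
```

```text
[592.10848023 -47.56679836  29.51281954] [-0.27480722 -0.69171307 -0.3227829 ]
```

View pics/s8.png

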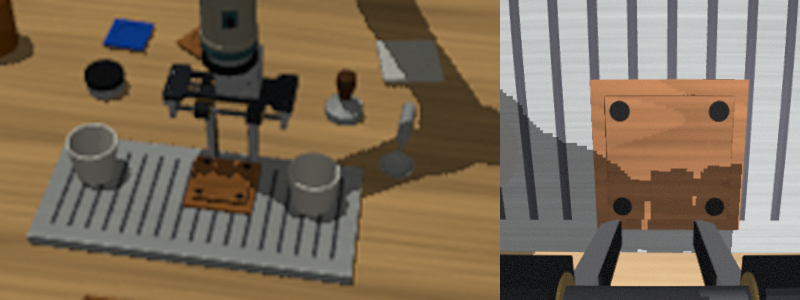

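The board lies foot up, wholly on the tray, with a strip of tray visible in front of it. I'll retreat straight back and up, then check unobstructed.

>>> send_rows:
  steps:
    - [[0.5,0,0,-0.08,0],[0.5,0,-0.1,-0.1,0],[0.5,0,-0.15,-0.1,0],[0.5,0,-0.15,0,0],[0.5,0,-0.15,0,0],[0.5,0.19,0,0,0],[0.5,0.19,0,0,0],[0.5,0.19,0,0,0],[0.5,0.19,0,0,0],[0.5,0.19,0,0,0]]

```text
clock: 13.35
eef_pos: [508.0, -337.2, 189.6]
eef_rot: [[0.0, -0.004, 1.0], [-1.0, 0.019, 0.0], [-0.019, -1.0, -0.004]]
wrist_force: [0.2, -0.2, 0.2]
width: 46.8
```

>>> send_rows:
  steps:
    - [[0.5,0.15,0,0,0],[0.5,0,0,0,0]]

```text
clock: 13.6
eef_pos: [505.9, -385.2, 188.7]
eef_rot: [[-0.006, -0.005, 1.0], [-1.0, 0.015, -0.006], [-0.015, -1.0, -0.005]]
wrist_force: [-0.3, 0.4, -0.0]
width: 46.7
```

Run:
```python
from h import *
import pickle
a0,b0=pickle.load(open('v0.pkl','rb'))
a=cams.get_image('top');b=cams.get_image('scene')
print(status.get_obs()['eef_pos'],status.get_obs()['clock'])
hsv=cv2.cvtColor(cv2.cvtColor(a['image'],cv2.COLOR_RGB2BGR),cv2.COLOR_BGR2HSV)
m=cv2.inRange(hsv,(0,70,30),(20,255,255)); bb=np.zeros_like(m); bb[120:171,256:322]=1
c=max(cv2.findContours(cv2.morphologyEx(m*bb,cv2.MORPH_CLOSE,np.ones((3,3))),0,cv2.CHAIN_APPROX_NONE)[0],key=cv2.contourArea)
r=cv2.minAreaRect(ray(a,c.reshape(-1,2),24)[:,:2].astype(np.float32));print(np.round(r[0],1),np.round(r[1],1),round(r[2],1));print(np.round(cv2.boxPoints(r),0).tolist())
f=lambda i:cv2.resize(cv2.cvtColor(i['image'],cv2.COLOR_RGB2BGR)[100:270,190:370],(396,374),interpolation=cv2.INTER_CUBIC)
cv2.imwrite('pics/end.png',np.hstack([f(a),cv2.resize(cv2.cvtColor(b['image'],cv2.COLOR_RGB2BGR)[135:265,155:325],(396,374),interpolation=cv2.INTER_CUBIC)]))
```

```text
[ 507.72807134 -380.06468669  188.36630983] 13.7
[640.  -53.6] [94.9 93.5] 1.2
[[592.0, -8.0], [594.0, -101.0], [688.0, -99.0], [686.0, -6.0]]
```

View pics/end.png

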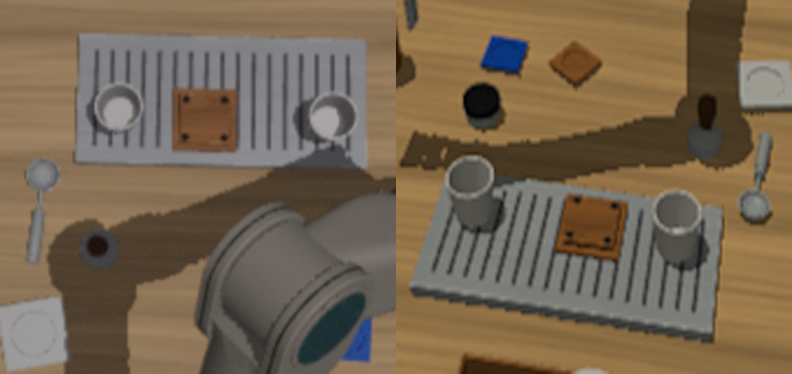

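Both views show the board lying flat, foot up, on the tray: top crop (205,120), scene crop (592,225). It is 22 mm inside the front edge, and the cups, tamper, leveller and spoon look unmoved. Handing in.

```bash
python3 -c "
from workcell import ctrl; print(ctrl.finish_job())"
```

```text
the job is handed in; nothing more can be done
None
```

The board now lies turned over, recess down, wholly on the drip tray, and I handed the job in at about 13.7 s of robot time. I pushed it square against the tray's front wall with two fingertips, tipped it up over the edge, then pushed it on. It was never gripped.

**Final check:** From the top camera, the board's centre is at about (640, -54), with its edges at x 592–688 and y -101 to -6. That puts the near edge about 22 mm inside the tray front and the left edge over 35 mm from the nearest cup. The gripper was clear of everything. By eye, the cups, tamper, leveller and spoon had not moved. I did not re-measure them, and the pitcher and jar were not in the last crop.

**What didn't go cleanly:**
- **Downward press:** as the board passed vertical, the fingertips caught in its foot notch and pressed down. The wrist force read 66 N, under the 120 N limit. It was the fingertips, not the gripper body, and I eased it off.
- **Tool tilt:** the tool stayed tilted about 1° after an early point beyond its near reach, which had no visible effect.
- **Failed measurement:** one board measurement midway failed because of occlusion and the wood background, so I did not use it.

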